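# Run a spark plug test on the bench tester

## Robot

A 6-joint arm with a two-finger parallel gripper is mounted at the origin on the work surface. World frame = base frame: x ahead of the robot, y to its left, z up, the work surface at z = 0. Lengths are in m, angles in rad, forces in N, time in s.
With the tool pointing down it reaches from about 0.35 to 0.95 m from the base axis. Payload 17.4 kg.
Tool frame: the origin (TCP) lies at the very end of the fingers, on their centre line; the grasp point (between the pads) lies 19 mm behind it (manip.grip_depth is the z of the grasp point in the tool frame, in m); z points along the fingers, y is the direction in which the jaws open and shut (so a half turn about z gives the same grasp; the last joint's range is limited). The gripper opens to 93 mm and grips with 3 to 60 N. Pads are 15 mm wide; open, the fingers measure 128 mm over their backs; the gripper's body (75 mm by 188 mm) begins 65 mm behind the grasp point.
Start: joints at [-1.322, 0.116, 1.442, -0, 1.584, -0.038], TCP at [0.191, -0.647, 0.219] pointing down, gripper open.
Joint ranges: [-2.83, 2.83], [-0.83, 2.19], [0.07, 2.5], [-1.14, 4.28], [0.01, 3], [-2.97, 2.97]. Speed limits (rad/s): [1.89, 1.89, 2.22, 3.14, 3.14, 3.14].

## Interface

Orientations are given as a 3x3 rotation matrix whose columns are the frame's x, y, z axes.
In Python, from workcell import manip, viewer, finish_job gives the robot as it stands.
- The arm moves only by the tool play_rows, never from a script. Its argument "series" is text: rows parted by semicolons, each of 7 numbers parted by spaces: the finger opening in cm, from 0 to 9.3, then the shift along the tool's x, y, z in cm, then the turn, a rotation vector about the tool's x, y, z in degrees. A call has 1 to 10 rows; each row is the pose to reach, as a shift and turn from the pose commanded when the call began, along the tool's axes at that moment; what a row does not reach only later rows make up. A row lasts 1/8 s, in which the tool goes at most 62.5 mm and 10.7 degrees, less where a joint would pass 70% of its speed; a pose out of reach is approached as far as the arm can. A call with a gripper value outside its range is refused whole. The fingers move at their own pace and stop on an object; the grip force is fixed at half the most. Time passes only in rows, so rows that repeat a pose let the fingers close. It gives the time, the measured TCP pose, the force and the opening at its end, in the units of the state.
- manip.observe(): the state, without advancing time (a new reading comes with each control period).
- viewer.capture(name): name is "scene" or "top" or "wrist"; returns a dict with "frame" (420x560x3 uint8, red, green, blue), "fx", "fy", "cx", "cy" (pixels), "R" (3x3) and "t" (3): a world point X has camera coordinates R X + t; the wrist camera has in their place "mount" (4x4, takes a point from camera to tool coordinates, whose origin is the TCP and whose axes are the flange's). Camera axes: x right, y down, z forward; pixel columns grow to the right and rows downward; lengths in m; the calibration is good to about 2 mm. The wrist camera is an equidistant fisheye: a pixel r from the principal point sees the ray r / f radians off the axis. A picture is of the moment at which its call begins: read the wrist's pose just before it. There is no depth.
- finish_job(): hands the job in, once; it reports no verdict.
The state is a dict: "time": time; "joint_pos": joint angles; "dq": joint speeds; "tau": joint torques, N m; "eef_pos": TCP position; "tool_rot": TCP orientation; "ft_force": force on the tool from outside, world axes, zero at the start; "torque": the same for the moment, N m; "gripper_width": finger opening in m.
Only numpy, scipy, OpenCV 4.12 (cv2) and the standard library are available. Lean on these libraries where they do the work, as an engineer would, in place of code of your own. Each camera call takes 0.05 s, during which the arm holds its last target.

## Task

Test the two spark plugs that stand in the bench tester, working with a fingertip: first push the clear guard fully down over them, then push the pointer of the speed selector round to the fourth speed, which is four clicks clockwise from the off stop at its anticlockwise end (it may have been left a click or two on already), and let it settle in that click. Last, press the black test button right down, hold it down for a good second, and take the hand away. Nothing needs picking up: leave the plugs seated in the tester, and do not shift the tools and other things on it and around it.

Things in the scene. Friction and masses are not known exactly. Their poses are not given: they have to be found in the camera images.
- tester: Spark plug tester: flat grey case fixed on the bench, 200 mm deep (x) by 340 wide (y), level top 85 mm up. Origin: centre of its underside. Seen from the robot its x points away, y left, z up. On top, in mm in its frame: plug ports at (28, 50) and (28, 110) under the clear guard, selector axis at (30, -90), test button at (-66, -90).
- guard (a joint): Angle of the clear guard, rad: 0 = shut on the case, growing as its front edge swings up and back, stop at 1.6; starts 0.95 to 1.35. A stiff hinge (0.1 N m) keeps it where it is left; 1 to 2 N at the front edge moves it. Guard: clear plastic box with black edging, 128 mm wide, 108 mm from hinge to front face, flat top 42 mm above the hinge axis; a black finger lip sticks out 12 mm at the front top edge.
- guard_hinge (a point): Middle of the guard's hinge axis, 4 mm above the tester's top, at (82, 80) mm in the tester's frame. The axis runs along the tester's y. It does not move.
- guard_edge (a point): Middle of the guard's front top edge: when shut 108 mm in front of the hinge axis (towards -x of the tester) and 42 mm above it. It swings with the guard; with the guard open it stands high above the hinge, and the outer face of the top then looks to the back (+x of the tester).
- selector (a joint): Selector angle, rad, growing clockwise seen from above. 0 = off stop, pointer along the tester's +y (towards the guard). Clicks 0.524 apart: 0 off, 1.047 second, 2.094 fourth, 3.142 sixth speed and end stop. A sprung catch pulls it into the nearest click from up to half a click away; about 0.1 N m (4 N at 25 mm) drives it on to the next. It starts resting in off, first or second click.
- selector_top (a point): Centre of the top of the selector's handle, on its axis, 32 mm above the tester's top. Handle: black bar 13 mm wide, upright sides, from 26 mm behind the axis to a pointed nose 30 mm ahead (white line on the pointing half), standing from 8 to 32 mm above the tester's top on a round skirt of 31 mm radius. Marks on the plate 44 mm from the axis: a ring for off, then six ticks.
- selector_nose (a point): Tip of the selector's pointed nose, 30.5 mm from the axis and 20 mm above the tester's top. It turns with the selector.
- test_button (a joint): Travel of the test button, m: 0 = up, 0.006 = fully down. Springs back; fully down takes 5 N.
- test_button_top (a point): Centre of the top of the black round test button (26 mm across, in a steel collar 42 mm across and 12 mm high), 22 mm above the tester's top when up. Press straight down.
- plug_a_hex (a point): Spark plug standing loose in the port at (28, 50), terminal down, electrodes up: centre of its 22 mm hexagon, 5 mm above the tester's top. The plug stands 35 mm above the tester's top.
- plug_b_hex (a point): The same, in the port at (28, 110).
- socket: Deep steel socket 25 mm across, 62 mm tall, standing on the tester's top in front of the guard. Leave alone. Origin: centre of its underside.
- gauge: Flat round steel gap gauge, 38 mm across, 6 mm thick, lying on the tester's top in front of the guard. Leave alone. Origin: centre of its underside.
- plug_tray: Grey tray 100 by 150 mm, 32 mm high, with four spare plugs standing in it (to 72 mm), left of the tester. Leave alone. Origin: centre of its underside.
- spray_can: Spray can 66 mm across, 194 mm tall, beside the tester towards the back. Leave alone. Origin: centre of its underside.
- oil_bottle: Grey dropper bottle 62 mm across, 185 mm tall, beside the tester towards the back. Leave alone. Origin: centre of its underside.
- spanner: Steel spanner 170 mm long, lying on the bench in front of the tester. Leave alone.
- wire_brush: Small wooden-handled brass wire brush 150 mm long, 30 mm wide, 14 mm high, lying on its side right of the tester. Leave alone.

How it is judged:
On the way, in this order (a step that is already met when the one before it is completed fails the run):
1. the clear guard is fully down over the plugs (value of joint guard below 0.05 rad), for 0.2 s.
2. the selector rests in the fourth click from off (value of joint guard below 0.05 rad and value of joint selector between 1.974 and 2.214 rad), for 0.3 s.
3. the test button is held fully down, with the guard shut and the selector still at the fourth click (all of step 2 and value of joint test_button above 0.0048 m), for 0.8 s.
At the end, for the whole second after the job is handed in: The guard is shut (under 0.05 rad), the selector rests in the fourth click (2.094 rad within 0.12), the button has been held fully down (over 4.8 mm for 0.8 s) and is up again, both plugs are seated (within 6 mm of where they stood) and nothing else was shifted (all of step 2 and value of joint test_button below 0.0015 m and distance of each of plug_a_hex, plug_b_hex from where it was at the start of the episode below 0.006 m); the robot touches nothing.
It fails at once if the test button is pressed before the guard is shut and the selector stands at the fourth click (value of joint test_button above 0.003 m and not (value of joint guard below 0.08 rad and value of joint selector between 1.974 and 2.214 rad)).
It fails at once if a spark plug is lifted or pushed out of its port (over 8 mm) (distance of any of plug_a_hex, plug_b_hex from where it was at the start of the episode above 0.008 m).
It fails at once if a tool or other thing on or around the tester is shifted by over 25 mm, lifted or knocked over (distance of any of socket, gauge, plug_tray, spray_can, oil_bottle, spanner, wire_brush from where it was at the start of the episode above 0.025 m or angle between any of socket, spray_can, oil_bottle's own z axis and vertical above 0.5 rad).
It also fails if it takes over 53 s, if anything falls off the work surface, if the arm or the gripper's body presses on something with over 40 N, if the wrist force passes 120 N, or if a joint passes its speed limit or range.

## Working session

There is one attempt and no reset: what is moved stays moved. The work goes in short steps, Python scripts to look and compute and a tool call to move; the robot and the scene stay as the last step left them, time stands still between calls to the robot, and variables do not carry over. Pictures are saved under pics/ and viewed, and the job is handed in when it is done.

Besides the shell and the picture viewer there is one more tool, called by a JSON object that holds its "api" and its "payload", one argument or row to a line. play_rows: Moves the arm, as the interface text tells. Its arguments: {"type":"object","properties":{"series":{"type":"string"}},"required":["series"]}

```bash
mkdir -p pics; ls; python3 - <<'E'
from workcell import manip, viewer
import cv2,numpy as np,json
s=manip.observe()
print({k:np.round(v,3).tolist() for k,v in s.items()})
for n in("scene","top","wrist"):
    c=viewer.capture(n); cv2.imwrite(f"pics/{n}0.png",c["frame"][:,:,::-1])
    print(n,{k:np.round(v,4).tolist() for k,v in c.items() if k!="frame"})
E
```

```text
pics
{'time': 0.0, 'joint_pos': [-1.322, 0.116, 1.442, 0.0, 1.584, -0.038], 'dq': [0.001, -0.002, -0.0, -0.0, -0.003, -0.0], 'tau': [-0.008, -72.129, -62.262, 0.077, 0.024, -0.0], 'eef_pos': [0.191, -0.647, 0.218], 'tool_rot': [[0.959, 0.283, -0.0], [0.283, -0.959, 0.001], [0.0, -0.001, -1.0]], 'ft_force': [0.062, -0.224, -0.189], 'torque': [-0.001, 0.035, -0.015], 'gripper_width': 0.093}
scene {'fx': 520.9938, 'fy': 520.9938, 'cx': 285.3403, 'cy': 208.1005, 'R': [[-0.44, 0.8979, -0.0097], [0.703, 0.3378, -0.6258], [-0.5587, -0.2822, -0.7799]], 't': [0.2101, -0.3556, 1.5001]}
top {'fx': 481.3758, 'fy': 481.3758, 'cx': 281.2146, 'cy': 215.353, 'R': [[0.0216, -0.9998, 0.0017], [-0.98, -0.0215, -0.1979], [0.1979, 0.0026, -0.9802]], 't': [0.0057, 0.5617, 1.1222]}
wrist {'fx': 325.1923, 'fy': 325.1923, 'cx': 279.5068, 'cy': 207.8219, 'mount': [[0.0005, -0.9707, -0.2403, 0.0664], [1.0, 0.0006, -0.0002, 0.0006], [0.0004, -0.2403, 0.9707, -0.1672], [0.0, 0.0, 0.0, 1.0]]}
```

View pics/scene0.png

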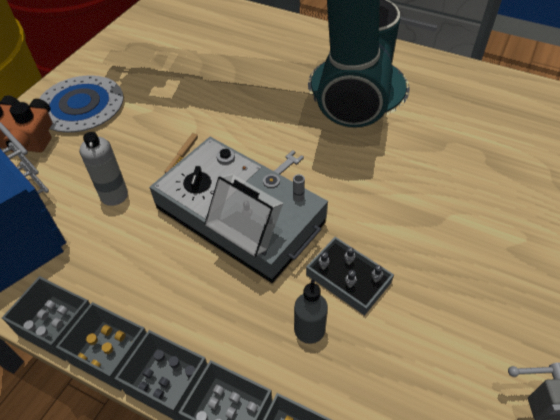

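View pics/top0.png

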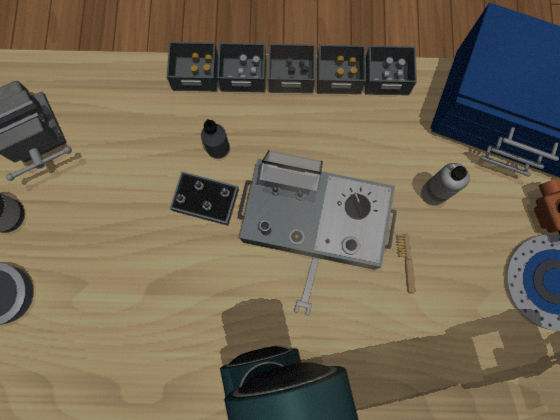

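View pics/wrist0.png

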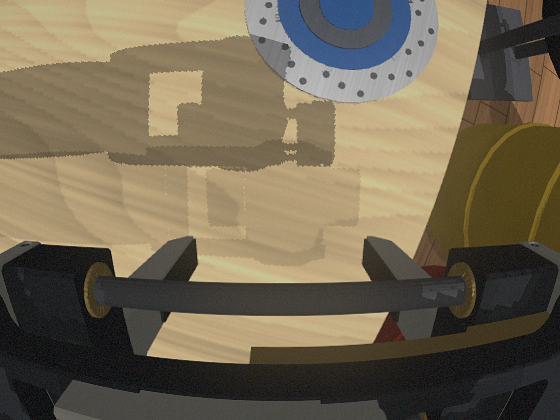

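The top view shows the tester at about (245–395, 158–268), the guard standing open at about (290, 172), the selector at (358, 205) and the button at (350, 245). Next I'll enlarge both views.

```bash
python3 - <<'E'
import cv2
a=cv2.imread("pics/top0.png")[140:280,225:410]; cv2.imwrite("pics/top0c.png",cv2.resize(a,None,fx=4.2,fy=4.2,interpolation=cv2.INTER_CUBIC))
a=cv2.imread("pics/scene0.png")[130:280,145:335]; cv2.imwrite("pics/scene0c.png",cv2.resize(a,None,fx=4,fy=4,interpolation=cv2.INTER_CUBIC))
E
```

```text
(no output)
```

View pics/top0c.png

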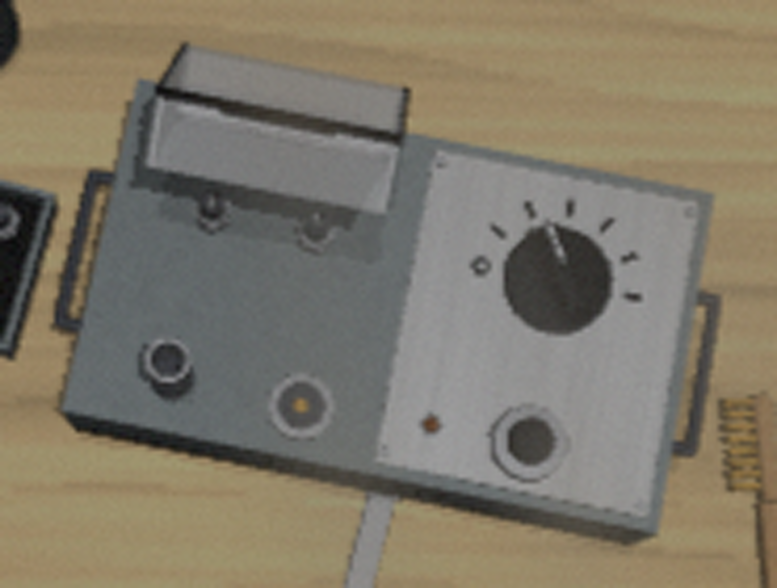

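View pics/scene0c.png

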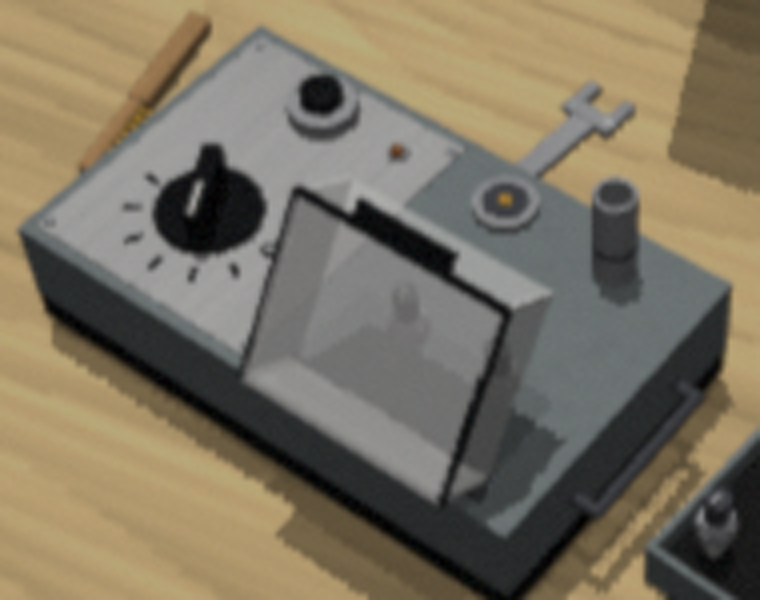

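```bash
cat > h.py <<'E'
import numpy as np,cv2
from scipy.optimize import least_squares
from scipy.spatial.transform import Rotation as Ro
CAM={}
CAM['scene']=dict(f=520.9938,c=(285.3403,208.1005),R=np.array([[-0.44,0.8979,-0.0097],[0.703,0.3378,-0.6258],[-0.5587,-0.2822,-0.7799]]),t=np.array([0.2101,-0.3556,1.5001]))
CAM['top']=dict(f=481.3758,c=(281.2146,215.353),R=np.array([[0.0216,-0.9998,0.0017],[-0.98,-0.0215,-0.1979],[0.1979,0.0026,-0.9802]]),t=np.array([0.0057,0.5617,1.1222]))
def proj(n,X):
    c=CAM[n];p=(np.atleast_2d(X)@c['R'].T)+c['t'];return p[:,:2]/p[:,2:]*c['f']+c['c']
def tw(P,p):  # tester mm -> world
    P=np.atleast_2d(P)/1000.;c,s=np.cos(p[2]),np.sin(p[2])
    return np.c_[p[0]+c*P[:,0]-s*P[:,1],p[1]+s*P[:,0]+c*P[:,1],P[:,2]]
def uc(n,q):
    q=np.atleast_2d(q).astype(float)
    return (q+.5)/4.2-.5+[225,140] if n=='top' else (q+.5)/4-.5+[145,130]
def edge(th,y=0):
    a=np.arctan2(42,108)+th;L=np.hypot(42,108)
    return np.array([82-L*np.cos(a),80+y,89+L*np.sin(a)])
E
cat > fit.py <<'E'
from h import *
obs=[('top',(137,82),(100,170,85)),('top',(63,412),(-100,170,85)),('top',(714,193),(100,-170,85)),('top',(657,527),(-100,-170,85)),
('top',(557,279),(30,-90,93)),('top',(531,441),(-66,-90,107)),
('scene',(262,27),(-100,-170,85)),('scene',(730,287),(-100,170,85)),('scene',(22,232),(100,-170,85)),('scene',(503,537),(100,170,85)),('scene',(322,92),(-66,-90,107))]
def res(p):return np.concatenate([(proj(n,tw(P,p))-uc(n,q)).ravel() for n,q,P in obs])
r=least_squares(res,[.6,0,0],loss='soft_l1');print(r.x);print(np.round(r.fun.reshape(-1,2),2))
p=r.x;np.save('p.npy',p)
for n in('top','scene'):
  for th in (.95,1.05,1.15,1.25,1.35):
    k=4.2 if n=='top' else 4; o=np.array([225,140] if n=='top' else [145,130])
    print(n,th,np.round((proj(n,tw([edge(th,64),edge(th,-64)],p))-o+.5)*k-.5).tolist())
for nm,P in dict(edge=edge(1.15),sel=(30,-90,117),but=(-66,-90,107),pa=(28,50,90)).items():print(nm,tw(P,p).round(4))
E
python3 fit.py
```

```text
[ 0.56924687 -0.06945543 -0.18366269]
[[ 0.07 -1.63]
 [-0.36 -1.03]
 [ 0.06 -0.58]
 [ 0.1   0.94]
 [ 0.36 -0.71]
 [ 0.32 -0.95]
 [ 0.04 -0.53]
 [ 1.23 -1.06]
 [-0.52 -1.  ]
 [ 1.29 -0.08]
 [ 0.16 -1.16]]
top 0.95 [[156.0, 98.0], [398.0, 147.0]]
top 1.05 [[161.0, 76.0], [402.0, 125.0]]
top 1.15 [[165.0, 55.0], [407.0, 103.0]]
top 1.25 [[170.0, 34.0], [411.0, 82.0]]
top 1.35 [[175.0, 15.0], [415.0, 62.0]]
scene 0.95 [[518.0, 303.0], [308.0, 182.0]]
scene 1.05 [[502.0, 316.0], [292.0, 193.0]]
scene 1.15 [[487.0, 330.0], [276.0, 206.0]]
scene 1.25 [[471.0, 346.0], [260.0, 221.0]]
scene 1.35 [[455.0, 364.0], [244.0, 237.0]]
edge [[ 0.6588 -0.0047  0.2047]]
sel [[ 0.5823 -0.1634  0.117 ]]
but [[ 0.4879 -0.1459  0.107 ]]
pa [[ 0.6059 -0.0254  0.09  ]]
```

Fit: the tester is at about (0.569, -0.069) with yaw -10.5°. The guard is at about 1.0 rad: its edge corners match at (296,188) and (509,313) in the scene crop. The selector points at tick 2. I'll close the fingers, square the tool up to the tester, and go behind the guard.

```bash
cat > go.py <<'E'
import sys
from h import *
from workcell import manip
p=np.load('p.npy')
def state():
    s=manip.observe();return s
def tt(X): # world->tester mm
    c,s_=np.cos(p[2]),np.sin(p[2]);d=np.array(X)-[p[0],p[1],0]
    return np.array([c*d[0]+s_*d[1],-s_*d[0]+c*d[1],d[2]])*1000
if __name__=='__main__':
    s=state();Rt=np.array(s['tool_rot']);print('t',s['time'],'tester',tt(s['eef_pos']).round(1),'F',np.round(s['ft_force'],1),'w',s['gripper_width'],'q',np.round(s['joint_pos'],2))
    c,s_=np.cos(p[2]),np.sin(p[2])
    Rg=np.array([[c,s_,0],[s_,-c,0],[0,0,-1]])
    print('turn',np.round(np.degrees(Ro.from_matrix(Rt.T@Rg).as_rotvec()),2))
    for a in sys.argv[1:]:
        P=[float(v) for v in a.split(',')]
        print(a,'shift cm',np.round(Rt.T@(tw(P,p)[0]-s['eef_pos'])*100,2))
E
python3 go.py 120,80,265 120,80,300
```

```text
t 0.15 tester [-266.4 -637.2  218.1] F [ 0.3  0.2 -0. ] w 0.09295193348718606 q [-1.32  0.12  1.44 -0.    1.58 -0.04]
turn [-5.000e-02  1.000e-02  2.696e+01]
120,80,265 shift cm [ 66.96 -46.42  -4.65]
120,80,300 shift cm [ 66.96 -46.42  -8.15]
```

{"api": "play_rows", "payload": {
  "series": "0 0 0 -6 0 0 0; 0 67 -46.4 -8 0 0 27; 0 67 -46.4 -8 0 0 27; 0 67 -46.4 -8 0 0 27; 0 67 -46.4 -8 0 0 27; 0 67 -46.4 -8 0 0 27; 0 67 -46.4 -8 0 0 27; 0 67 -46.4 -8 0 0 27; 0 67 -46.4 -8 0 0 27; 0 67 -46.4 -8 0 0 27"
}}

```text
time: 1.4
eef_pos: [0.5447, -0.2077, 0.2925]
tool_rot: [[0.983, -0.183, 0.0], [-0.183, -0.983, -0.0], [0.0, 0.0, -1.0]]
ft_force: [0.1, 0.0, -0.1]
gripper_width: 0.0011
```

```bash
python3 go.py 120,80,300 120,80,180
```

```text
t 1.4 tester [   1.1 -140.4  292.5] F [ 0.1  0.  -0.1] w 0.0010652442510169354 q [-0.41 -0.09  1.54 -0.    1.7   1.35]
turn [ 0.   -0.01 -0.04]
120,80,300 shift cm [ 11.87 -22.05  -0.75]
120,80,180 shift cm [ 11.87 -22.05  11.25]
```

{"api": "play_rows", "payload": {
  "series": "0 11.9 -22 -0.7 0 0 0; 0 11.9 -22 -0.7 0 0 0; 0 11.9 -22 -0.7 0 0 0; 0 11.9 -22 -0.7 0 0 0; 0 11.9 -22 -0.7 0 0 0; 0 11.9 -22 -0.7 0 0 0"
}}

```text
time: 2.15
eef_pos: [0.701, -0.0152, 0.299]
tool_rot: [[0.983, -0.183, -0.001], [-0.183, -0.983, -0.0], [-0.001, 0.0, -1.0]]
ft_force: [-0.2, 0.5, -0.5]
gripper_width: 0.0004
```

```bash
python3 go.py 120,80,180; python3 - <<'E'
from workcell import viewer
import cv2
for n in("scene","wrist","top"):
    c=viewer.capture(n); cv2.imwrite(f"pics/{n}1.png",c["frame"][:,:,::-1])
a=cv2.imread("pics/scene1.png")[100:290,125:355]; cv2.imwrite("pics/scene1c.png",cv2.resize(a,None,fx=3,fy=3,interpolation=cv2.INTER_CUBIC))
E
```

```text
t 2.15 tester [119.6  77.4 299. ] F [-0.2  0.5 -0.5] w 0.0004221058451588903 q [-0.06  0.16  1.26 -0.    1.72  1.7 ]
turn [ 0.02  0.04 -0.02]
120,80,180 shift cm [ 0.05 -0.26 11.9 ]
```

View pics/scene1c.png

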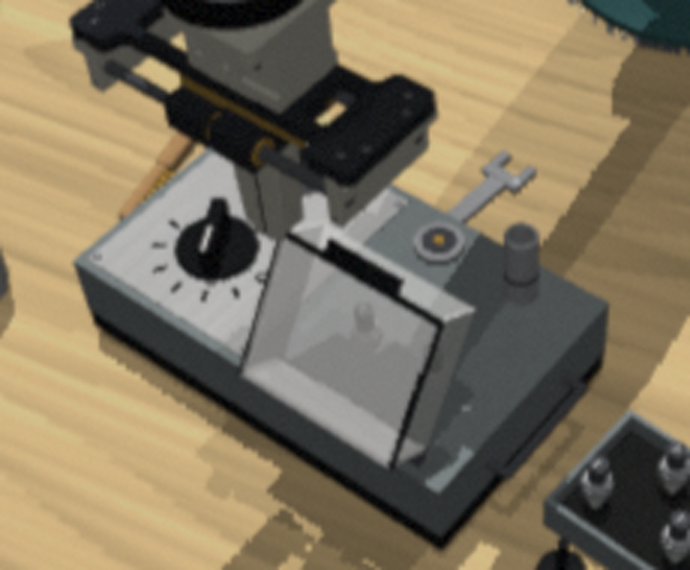

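View pics/wrist1.png

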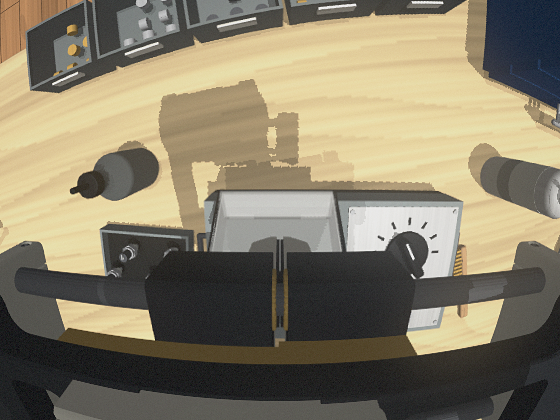

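The finger is above and behind the guard, over its mid-width. I'll lower it and work out the pull-down arc.

{"api": "play_rows", "payload": {
  "series": "0 0 -0.3 6 0 0 0; 0 0 -0.3 11.5 0 0 0; 0 0 -0.3 11.9 0 0 0; 0 0 -0.3 11.9 0 0 0"
}}

```text
time: 2.8
eef_pos: [0.7021, -0.0128, 0.183]
tool_rot: [[0.983, -0.184, 0.002], [-0.184, -0.983, -0.0], [0.002, -0.0, -1.0]]
ft_force: [0.7, 0.0, 0.7]
gripper_width: 0.0007
```

```bash
python3 go.py $(python3 -c "
import numpy as np
for th in [1.0,.88,.76,.64,.52,.4,.3,.2,.1,0.0,-.04]:
  d=88;print('%.1f,80,%.1f'%(82-(d*np.cos(th)-42*np.sin(th))+7.5,89+d*np.sin(th)+42*np.cos(th)))")
```

```text
t 2.8 tester [120.2  80.  183. ] F [0.7 0.  0.7] w 0.0007191577959678734 q [-0.05  0.18  1.42 -0.    1.53  1.7 ]
turn [-0.02 -0.12 -0.09]
77.3,80,185.7 shift cm [-4.29  0.   -0.28]
65.8,80,183.6 shift cm [-5.44  0.01 -0.07]
54.6,80,180.1 shift cm [-6.56  0.01  0.27]
44.0,80,175.2 shift cm [-7.62  0.01  0.76]
34.0,80,169.2 shift cm [-8.63  0.01  1.36]
24.8,80,162.0 shift cm [-9.55  0.01  2.08]
17.8,80,155.1 shift cm [-1.025e+01  1.000e-02  2.770e+00]
11.6,80,147.6 shift cm [-10.87   0.02   3.52]
6.1,80,139.6 shift cm [-11.42   0.02   4.31]
1.5,80,131.0 shift cm [-11.88   0.02   5.17]
-0.1,80,127.4 shift cm [-12.04   0.02   5.53]
```

{"api": "play_rows", "payload": {
  "series": "0 -2.5 0 -0.5 0 0 0; 0 -4.3 0 -0.5 0 0 0; 0 -5.4 0 -0.4 0 0 0; 0 -6.6 0 0 0 0 0; 0 -7.6 0 0.5 0 0 0; 0 -8.6 0 1.1 0 0 0; 0 -8.6 0 1.1 0 0 0"
}}

```text
time: 3.68
eef_pos: [0.6164, 0.0037, 0.1687]
tool_rot: [[0.983, -0.183, -0.001], [-0.183, -0.983, 0.0], [-0.001, 0.0, -1.0]]
ft_force: [0.4, 0.5, -0.4]
gripper_width: 0.0005
```

```bash
cat > snap.py <<'E'
import sys,cv2
from workcell import viewer
k=sys.argv[1]
for n in sys.argv[2:]:
    f=viewer.capture(n)["frame"][:,:,::-1]
    if n=='scene': f=f[120:285,135:335]
    if n=='top': f=f[140:280,225:410]
    cv2.imwrite(f"pics/{n}{k}.png",cv2.resize(f,None,fx=4 if n!='wrist' else 1.4,fy=4 if n!='wrist' else 1.4,interpolation=cv2.INTER_CUBIC)[:600,:800])
E
python3 go.py 24.8,80,162 17.8,80,155 11.6,80,147.6 6,80,139.6 1.5,80,131 0,80,127; python3 snap.py 2 scene
```

```text
t 3.675 tester [ 33.   80.5 168.7] F [ 0.4  0.5 -0.4] w 0.0004669642969614689 q [-0.04  0.01  1.64  0.    1.5   1.72]
turn [ 0.01  0.06 -0.04]
24.8,80,162 shift cm [-0.82  0.05  0.67]
17.8,80,155 shift cm [-1.52  0.06  1.37]
11.6,80,147.6 shift cm [-2.14  0.06  2.11]
6,80,139.6 shift cm [-2.7   0.06  2.91]
1.5,80,131 shift cm [-3.15  0.06  3.77]
0,80,127 shift cm [-3.29  0.06  4.17]
```

View pics/scene2.png

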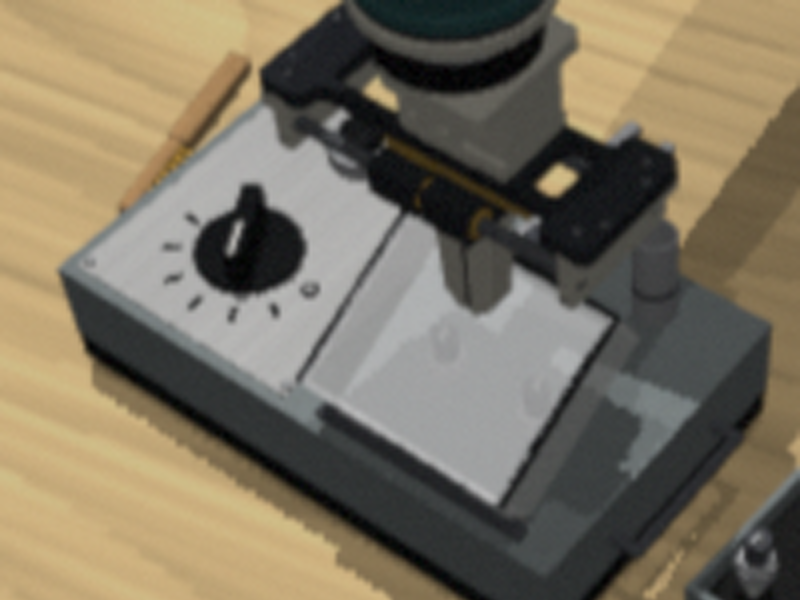

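The guard is about half shut and follows the fingertip, seen at about (475, 300) in the crop. The socket at (655, 260) is untouched. I'll continue down to shut.

{"api": "play_rows", "payload": {
  "series": "0 -0.8 0 0.6 0 0 0; 0 -1.5 0 1.4 0 0 0; 0 -2.1 0 2.1 0 0 0; 0 -2.7 0 2.9 0 0 0; 0 -3.1 0 3.6 0 0 0; 0 -3.2 0 3.9 0 0 0; 0 -3.2 0 4.0 0 0 0; 0 -3.2 0 4.0 0 0 0"
}}

```text
time: 4.72
eef_pos: [0.5856, 0.0095, 0.1311]
tool_rot: [[0.983, -0.183, 0.001], [-0.183, -0.983, -0.0], [0.001, -0.0, -1.0]]
ft_force: [-10.4, -0.3, 16.5]
gripper_width: 0.0007
```

```bash
python3 go.py; python3 snap.py 3 scene
```

```text
t 4.725 tester [  1.7  80.6 131.1] F [-10.4  -0.3  16.5] w 0.000700260285503248 q [-0.03 -0.04  1.75  0.    1.44  1.73]
turn [-0.01 -0.03 -0.04]
```

View pics/scene3.png

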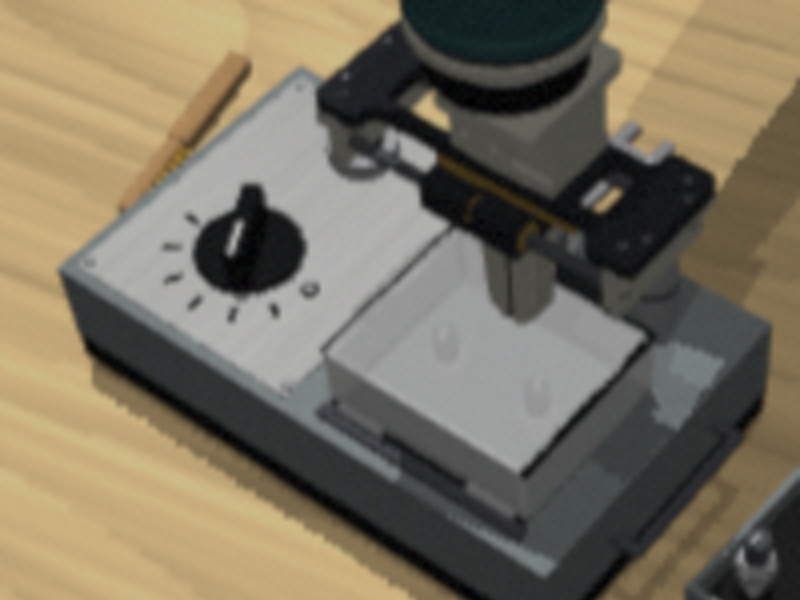

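The tip is at z = 131 mm with 16 N of reaction, so the guard is fully down. Next I'll lift off and go to the selector's guard side.

{"api": "play_rows", "payload": {
  "series": "0 0 0 -2 0 0 0; 0 0.5 0 -5 0 0 0; 0 3 6 -5 0 0 0; 0 5.4 11 -5 0 0 0; 0 5.4 11.6 -5 0 0 0; 0 5.4 11.6 -5 0 0 0; 0 5.4 11.6 -5 0 0 0"
}}

```text
time: 5.65
eef_pos: [0.6174, -0.1134, 0.1798]
tool_rot: [[0.983, -0.182, 0.0], [-0.182, -0.983, 0.0], [0.0, -0.0, -1.0]]
ft_force: [-0.5, 0.1, -0.1]
gripper_width: 0.0006
```

```bash
python3 go.py 55.5,-35,100; python3 snap.py 4 scene top
```

```text
t 5.65 tester [ 55.4 -34.4 179.8] F [-0.5  0.1 -0.1] w 0.000550746040396434 q [-0.22  0.03  1.6   0.    1.52  1.53]
turn [-0.01 -0.02  0.01]
55.5,-35,100 shift cm [0.01 0.06 7.98]
```

View pics/scene4.png

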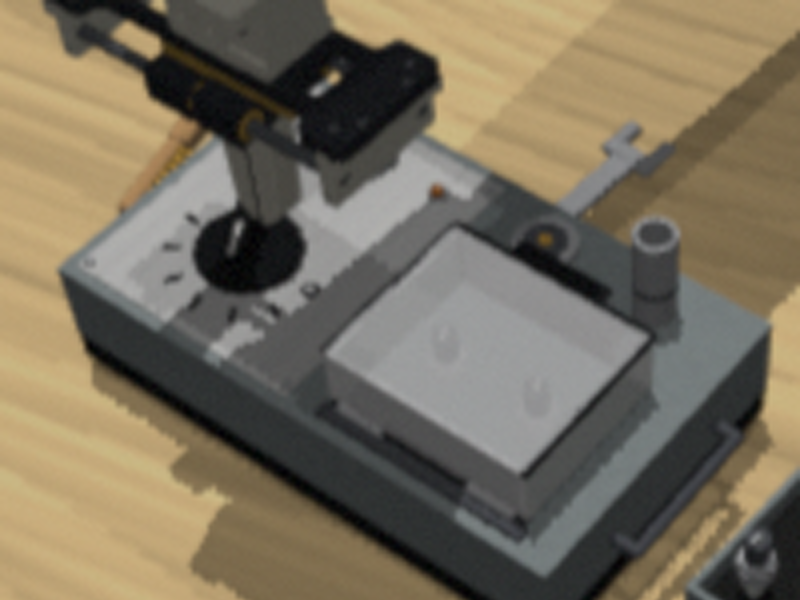

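View pics/top4.png

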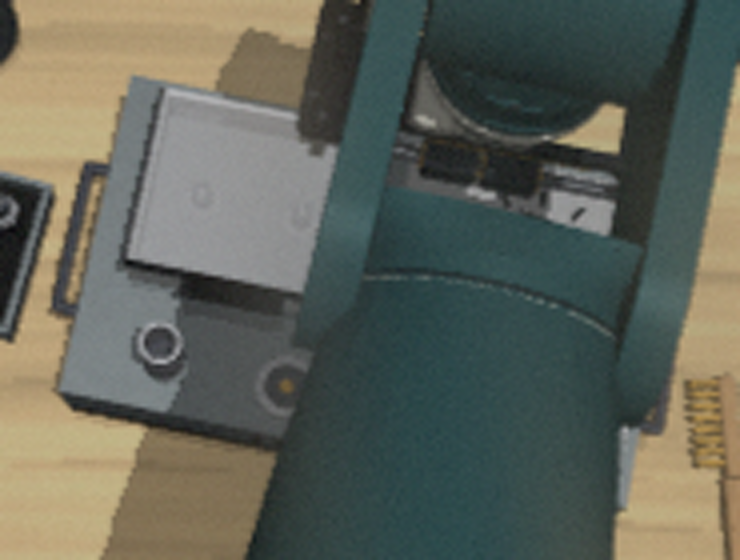

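The guard stays shut with the plugs inside it. The finger hangs over the selector's guard side. I'll lower it now.

{"api": "play_rows", "payload": {
  "series": "0 0 0 4 0 0 0; 0 0 0 7.5 0 0 0; 0 0 0 8 0 0 0; 0 0 0 8 0 0 0; 0 0 0 8 0 0 0"
}}

```text
time: 6.38
eef_pos: [0.6182, -0.1144, 0.1013]
tool_rot: [[0.983, -0.183, 0.002], [-0.183, -0.983, -0.0], [0.002, 0.0, -1.0]]
ft_force: [-0.1, -1.0, -0.2]
gripper_width: 0.0005
```

```bash
python3 go.py 55.5,-60,100; python3 snap.py 5 scene wrist
```

```text
t 6.375 tester [ 56.4 -35.3 101.3] F [-0.1 -1.  -0.2] w 0.00048308575485773043 q [-0.22  0.07  1.68  0.    1.39  1.53]
turn [ 0.   -0.13 -0.03]
55.5,-60,100 shift cm [-0.08  2.47  0.13]
```

View pics/scene5.png

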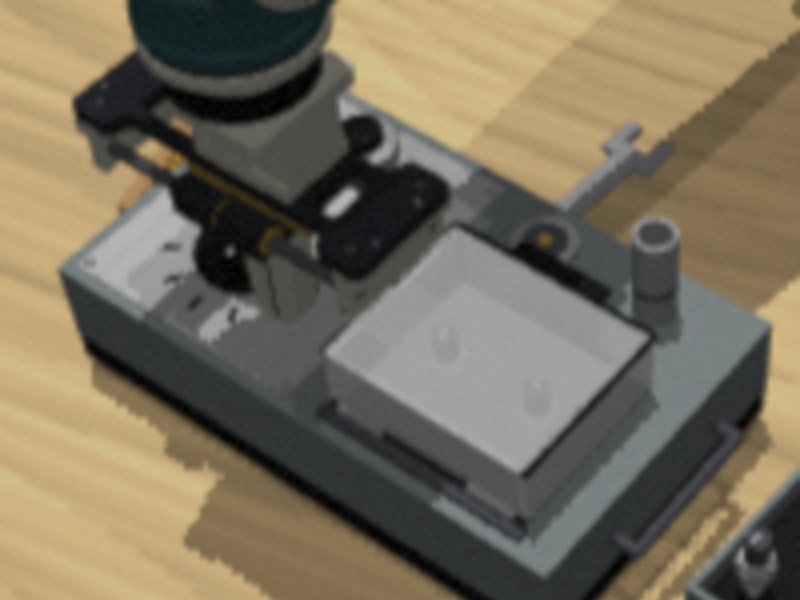

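View pics/wrist5.png

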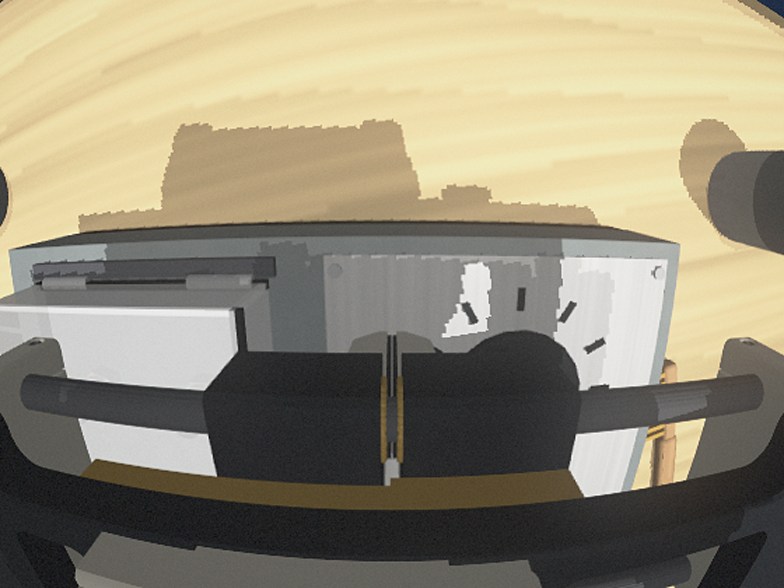

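{"api": "play_rows", "payload": {
  "series": "0 -0.1 1 0 0 0 0; 0 -0.1 1.8 0 0 0 0; 0 -0.1 2.2 0 0 0 0; 0 -0.1 2.6 0 0 0 0; 0 -0.1 2.6 0 0 0 0"
}}

```text
time: 7.1
eef_pos: [0.6129, -0.1389, 0.0999]
tool_rot: [[0.983, -0.183, 0.003], [-0.183, -0.983, 0.002], [0.003, -0.003, -1.0]]
ft_force: [9.1, 9.0, -0.7]
gripper_width: 0.0003
```

```bash
python3 go.py 55.5,-75,100; python3 snap.py 6 scene wrist
```

```text
t 7.1 tester [ 55.6 -60.3  99.9] F [ 9.1  9.  -0.7] w 0.00033042342736914695 q [-0.26  0.07  1.68  0.    1.38  1.49]
turn [-0.15 -0.15 -0.03]
55.5,-75,100 shift cm [-0.01  1.47 -0.01]
```

View pics/wrist6.png

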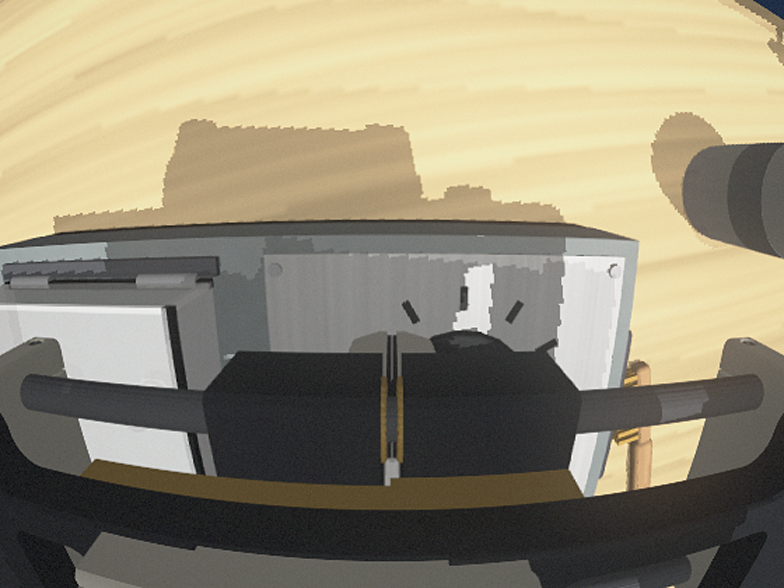

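View pics/scene6.png

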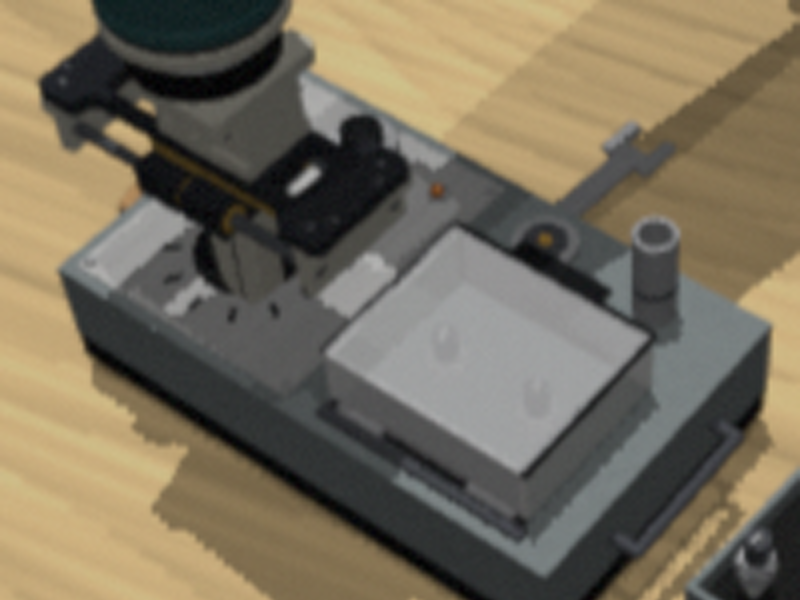

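Contact has been made, with about 10 N each way. That fits the nose tip sliding on the finger face. I'll push on in small steps.

{"api": "play_rows", "payload": {
  "series": "0 0 0.4 0 0 0 0; 0 0 0.8 0 0 0 0; 0 0 0.8 0 0 0 0"
}}

```text
time: 7.58
eef_pos: [0.6107, -0.1475, 0.0998]
tool_rot: [[0.983, -0.183, 0.001], [-0.183, -0.983, 0.001], [0.001, -0.001, -1.0]]
ft_force: [5.3, 4.5, 1.3]
gripper_width: 0.0003
```

```bash
python3 go.py; python3 snap.py 7 scene wrist
```

```text
t 7.575 tester [ 55.  -69.1  99.8] F [5.3 4.5 1.3] w 0.0003282723569637087 q [-0.28  0.07  1.68  0.    1.39  1.48]
turn [-0.07 -0.06 -0.05]
```

View pics/wrist7.png

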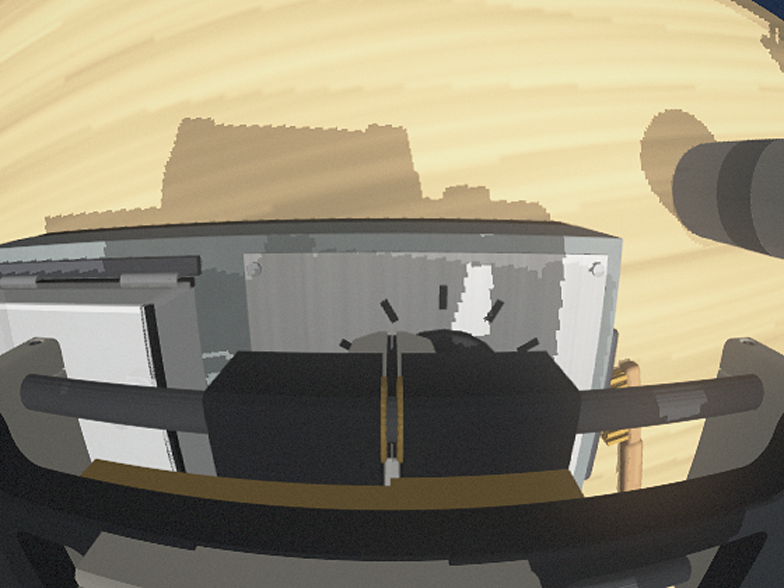

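View pics/scene7.png

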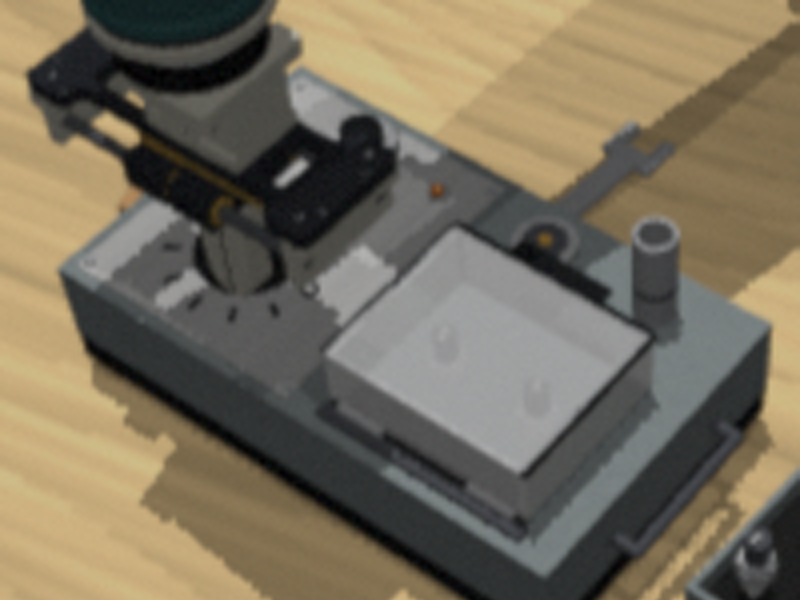

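{"api": "play_rows", "payload": {
  "series": "0 0 0.2 0 0 0 0; 0 0 0.4 0 0 0 0; 0 0 0.4 0 0 0 0; 0 0 0.4 0 0 0 0"
}}

```text
time: 8.18
eef_pos: [0.6101, -0.1516, 0.0998]
tool_rot: [[0.983, -0.183, 0.002], [-0.183, -0.983, 0.0], [0.002, -0.001, -1.0]]
ft_force: [5.9, 3.0, 1.3]
gripper_width: 0.0007
```

{"api": "play_rows", "payload": {
  "series": "0 0 -0.6 0 0 0 0; 0 0 -2 -1 0 0 0; 0 0 -3 -6 0 0 0; 0 0 -9 -9 0 0 0; 0 0 -14 -9 0 0 0; 0 0 -14 -9 0 0 0"
}}

```text
time: 8.93
eef_pos: [0.6355, -0.0103, 0.1905]
tool_rot: [[0.984, -0.18, 0.001], [-0.18, -0.984, 0.0], [0.001, -0.001, -1.0]]
ft_force: [-0.2, 0.2, -0.2]
gripper_width: 0.0005
```

```bash
python3 go.py 55.5,-70,100; python3 snap.py 8 scene wrist
```

```text
t 8.925 tester [ 54.4  70.2 190.5] F [-0.2  0.2 -0.2] w 0.00045712601941791007 q [-0.06  0.04  1.57  0.    1.53  1.69]
turn [-0.03 -0.05  0.17]
55.5,-70,100 shift cm [ 0.06 14.03  9.05]
```

View pics/scene8.png

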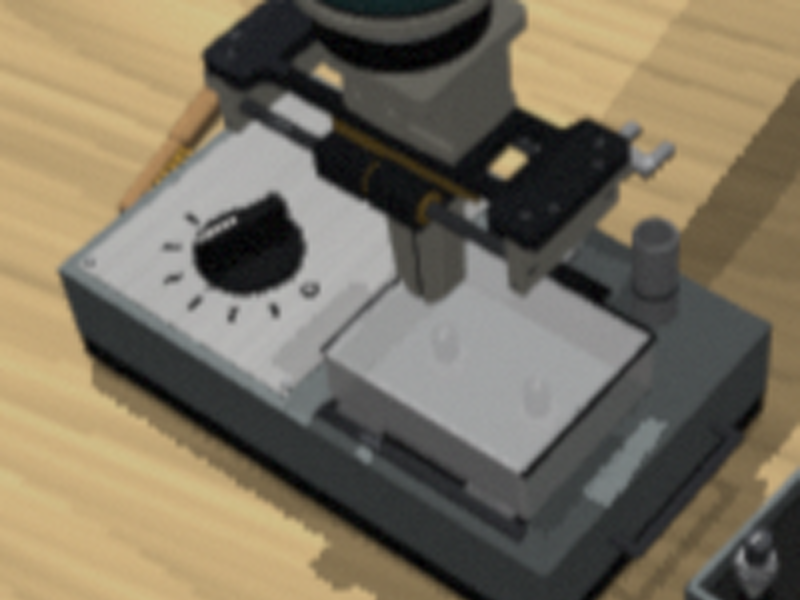

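View pics/wrist8.png

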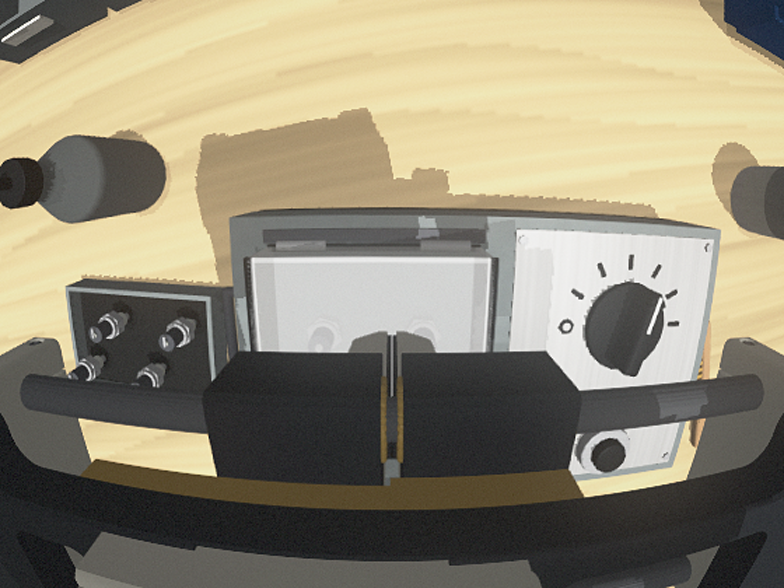

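```bash
cat > sel.py <<'E'
from h import *
from workcell import manip,viewer
p=np.load('p.npy')
s=manip.observe();Rt=np.array(s['tool_rot']);c=viewer.capture('wrist');M=np.array(c['mount'])
def pw(X):
    q=(X-s['eef_pos'])@Rt; q=(q-M[:3,3])@M[:3,:3]
    a=np.arctan2(np.hypot(q[:,0],q[:,1]),q[:,2]);n=np.hypot(q[:,0],q[:,1])
    return (np.c_[q[:,0]/n,q[:,1]/n]*(a*c['fx'])[:,None]+[c['cx'],c['cy']])
for k in (0,2,3,4,5):
    th=k*.5236; d=np.array([np.sin(th),np.cos(th),0]);o=np.array([30,-90,0])
    X=tw([o+d*0+[0,0,117],o+d*28+[0,0,117],o+44*d+[0,0,85]],p)
    w=pw(X)*1.4;sc=(proj('scene',X)-[135,120])*4
    for nm,v in(('wrist',w),('scene',sc)):
        print(k,nm,v.round().tolist(),'dir',np.degrees(np.arctan2(*(v[1]-v[0])[::-1])).round(1))
f=c['frame'][150:280,360:530,::-1];cv2.imwrite('pics/wsel%d.png'%(s['time']*100),cv2.resize(f,None,fx=4.5,fy=4.5,interpolation=cv2.INTER_CUBIC));print(s['time'])
E
python3 sel.py; ls pics
```

```text
0 wrist [[641.0, 340.0], [603.0, 342.0], [562.0, 326.0]] dir 177.7
0 scene [[243.0, 215.0], [282.0, 237.0], [311.0, 289.0]] dir 30.6
2 wrist [[641.0, 340.0], [628.0, 303.0], [598.0, 270.0]] dir -109.5
2 scene [[243.0, 215.0], [232.0, 253.0], [234.0, 314.0]] dir 106.8
3 wrist [[641.0, 340.0], [648.0, 297.0], [627.0, 262.0]] dir -81.5
3 scene [[243.0, 215.0], [208.0, 246.0], [197.0, 303.0]] dir 138.8
4 wrist [[641.0, 340.0], [665.0, 303.0], [652.0, 271.0]] dir -57.9
4 scene [[243.0, 215.0], [194.0, 230.0], [175.0, 278.0]] dir 162.7
5 wrist [[641.0, 340.0], [675.0, 318.0], [668.0, 294.0]] dir -33.4
5 scene [[243.0, 215.0], [193.0, 211.0], [174.0, 247.0]] dir -175.4
9.025
scene0.png
scene0c.png
scene1.png
scene1c.png
scene2.png
scene3.png
scene4.png
scene5.png
scene6.png
scene7.png
scene8.png
top0.png
top0c.png
top1.png
top4.png
wrist0.png
wrist1.png
wrist5.png
wrist6.png
wrist7.png
wrist8.png
wsel902.png
```

View pics/wsel902.png

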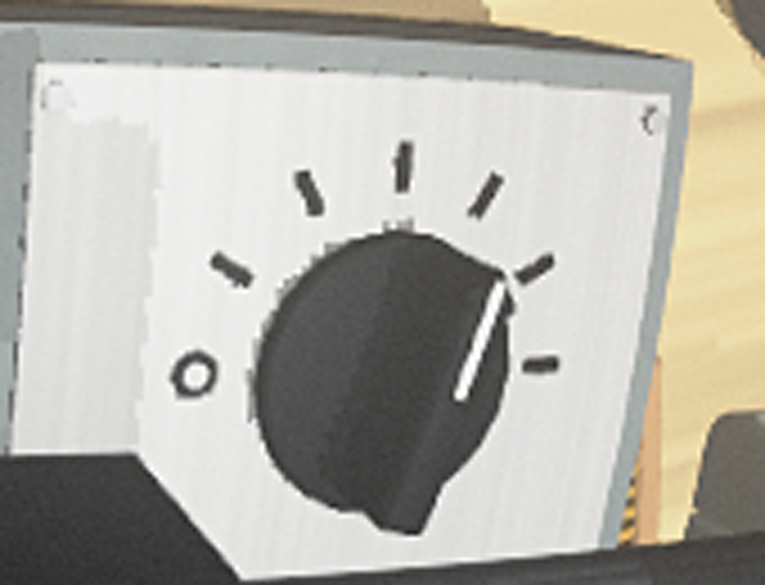

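The pointer line's direction is -70° in the wrist view, against -81.5° expected for click 3 and -58° for click 4. The scene view agrees (150°, against 139° and 163°). So the selector balances about halfway between clicks 3 and 4. It needs about 4 mm more push, to y ≈ -77 in the tester frame.

{"api": "play_rows", "payload": {
  "series": "0 0.1 6 0 0 0 0; 0 0.1 9.5 1 0 0 0; 0 0.1 10.5 6 0 0 0; 0 0.1 10.8 9 0 0 0; 0 0.1 10.8 9 0 0 0; 0 0.1 12.5 9 0 0 0; 0 0.1 13.6 9 0 0 0; 0 0.1 13.6 9 0 0 0"
}}

```text
time: 10.07
eef_pos: [0.6114, -0.1491, 0.1005]
tool_rot: [[0.983, -0.185, 0.001], [-0.185, -0.983, -0.0], [0.001, 0.0, -1.0]]
ft_force: [0.0, -0.2, 0.7]
gripper_width: 0.0006
```

```bash
python3 go.py 55.5,-77,100 
```

```text
t 10.075 tester [ 56.  -70.6 100.5] F [ 0.  -0.2  0.7] w 0.0006236790342942507 q [-0.28  0.07  1.68 -0.    1.39  1.48]
turn [ 0.01 -0.08 -0.12]
55.5,-77,100 shift cm [-0.05  0.64  0.05]
```

{"api": "play_rows", "payload": {
  "series": "0 0 0.3 0 0 0 0; 0 0 0.5 0 0 0 0; 0 0 0.65 0 0 0 0; 0 0 0.65 0 0 0 0; 0 0 0.65 0 0 0 0"
}}

```text
time: 10.7
eef_pos: [0.6099, -0.1543, 0.0993]
tool_rot: [[0.983, -0.183, -0.0], [-0.183, -0.983, -0.0], [-0.0, 0.0, -1.0]]
ft_force: [-0.2, 0.2, 0.3]
gripper_width: 0.0002
```

```bash
python3 go.py
```

```text
t 10.7 tester [ 55.5 -76.   99.3] F [-0.2  0.2  0.3] w 0.00023147124496866012 q [-0.29  0.07  1.68 -0.    1.39  1.47]
turn [ 0.01  0.02 -0.04]
```

No contact force remains, so the catch has probably snapped it ahead. I'll retreat and look.

{"api": "play_rows", "payload": {
  "series": "0 0 -1 0 0 0 0; 0 0 -2 -1 0 0 0; 0 0 -3 -6 0 0 0; 0 0 -8 -9 0 0 0; 0 0 -12.5 -9 0 0 0; 0 0 -14 -9 0 0 0; 0 0 -14 -9 0 0 0"
}}

```text
time: 11.58
eef_pos: [0.6357, -0.0159, 0.1895]
tool_rot: [[0.983, -0.182, -0.0], [-0.182, -0.983, -0.0], [-0.0, 0.0, -1.0]]
ft_force: [-0.3, 0.3, -0.8]
gripper_width: 0.0009
```

```bash
python3 go.py -66,-90,130; python3 sel.py |egrep '^[0-9.]*$|^[345]'; python3 snap.py 9 scene; ls pics/wsel*
```

```text
t 11.575 tester [ 55.5  64.8 189.5] F [-0.3  0.3 -0.8] w 0.0008586743677156256 q [-0.07  0.04  1.57 -0.    1.53  1.69]
turn [0.01 0.01 0.05]
-66,-90,130 shift cm [-12.17  15.47   5.95]
3 wrist [[638.0, 342.0], [645.0, 299.0], [624.0, 263.0]] dir -81.5
3 scene [[243.0, 215.0], [208.0, 246.0], [197.0, 303.0]] dir 138.8
4 wrist [[638.0, 342.0], [662.0, 305.0], [650.0, 272.0]] dir -57.8
4 scene [[243.0, 215.0], [194.0, 230.0], [175.0, 278.0]] dir 162.7
5 wrist [[638.0, 342.0], [672.0, 320.0], [665.0, 295.0]] dir -33.2
5 scene [[243.0, 215.0], [193.0, 211.0], [174.0, 247.0]] dir -175.4
11.575
pics/wsel1157.png
pics/wsel902.png
```

View pics/scene9.png

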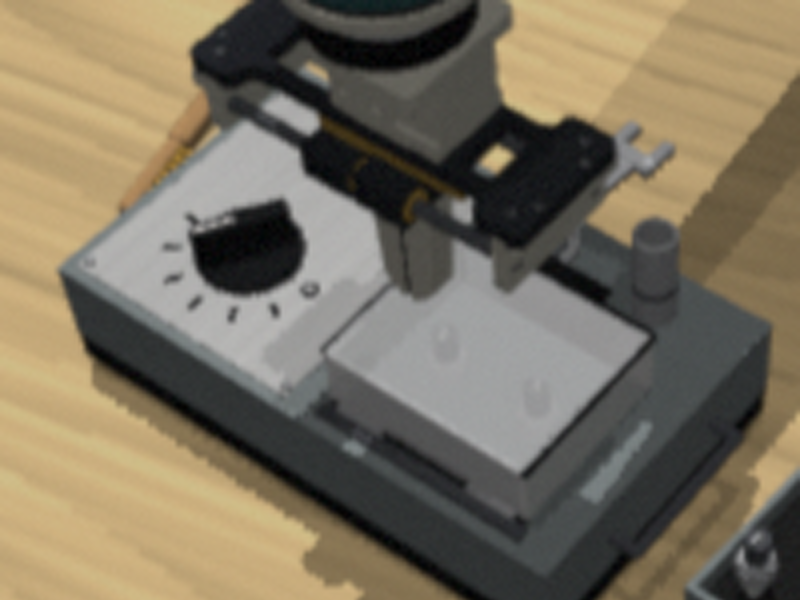

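View pics/wsel1157.png

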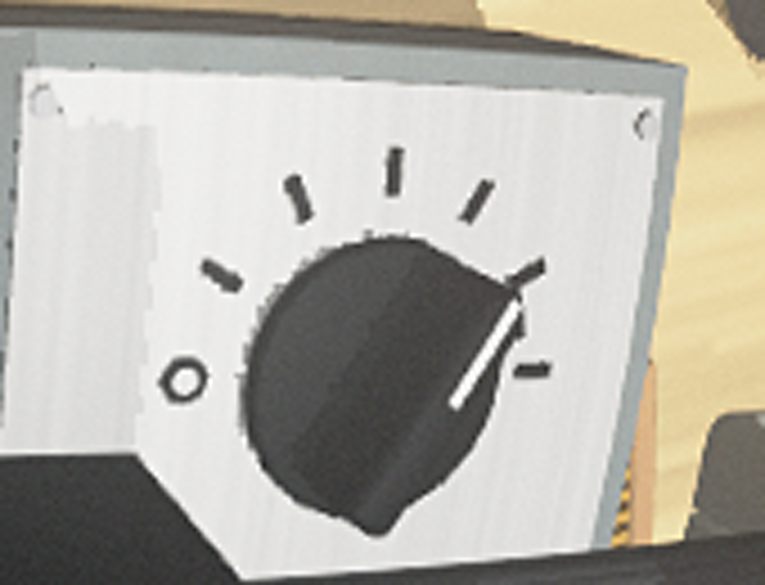

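The line direction is now -58.3°, against -57.8° for click 4, so the selector rests in the fourth click. Next is the button.

{"api": "play_rows", "payload": {
  "series": "0 -4 5 0 0 0 0; 0 -8 10 0 0 0 0; 0 -12 15 0 0 0 0; 0 -12.2 15.5 0 0 0 0; 0 -12.2 15.5 3 0 0 0; 0 -12.2 15.5 5.5 0 0 0; 0 -12.2 15.5 5.5 0 0 0; 0 -12.2 15.5 5.5 0 0 0"
}}

```text
time: 12.68
eef_pos: [0.4879, -0.1469, 0.1355]
tool_rot: [[0.983, -0.184, 0.001], [-0.184, -0.983, -0.0], [0.001, 0.0, -1.0]]
ft_force: [0.1, -0.4, 0.1]
gripper_width: 0.0004
```

```bash
python3 go.py -66,-90,101; python3 snap.py 10 scene
```

```text
t 12.675 tester [-65.9 -91.  135.5] F [ 0.1 -0.4  0.1] w 0.0004273182355019379 q [-0.34 -0.22  1.9  -0.    1.46  1.41]
turn [ 0.01 -0.05 -0.05]
-66,-90,101 shift cm [-0.02 -0.1   3.45]
```

View pics/scene10.png

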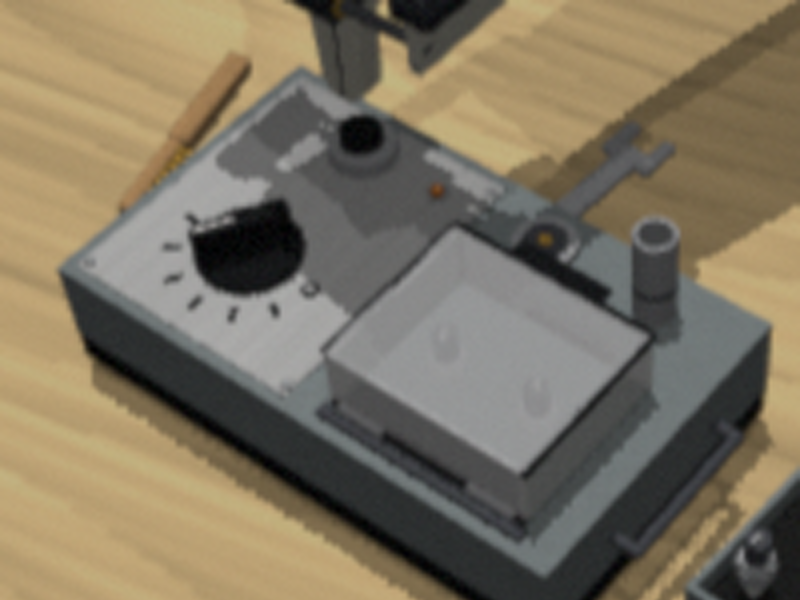

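The finger is over the button, the pointer is in click 4 and the guard is shut. I'll press and hold.

{"api": "play_rows", "payload": {
  "series": "0 0 -0.1 1.5 0 0 0; 0 0 -0.1 2.6 0 0 0; 0 0 -0.1 3.2 0 0 0; 0 0 -0.1 3.6 0 0 0; 0 0 -0.1 3.7 0 0 0; 0 0 -0.1 3.7 0 0 0; 0 0 -0.1 3.7 0 0 0"
}}

```text
time: 13.6
eef_pos: [0.4877, -0.1456, 0.1007]
tool_rot: [[0.983, -0.183, 0.001], [-0.183, -0.983, -0.0], [0.001, 0.0, -1.0]]
ft_force: [-18.4, 8.6, 37.7]
gripper_width: 0.0006
```

```bash
python3 go.py;python3 snap.py 11 scene
```

```text
t 13.6 tester [-66.2 -89.8 100.7] F [-18.4   8.6  37.7] w 0.0005580046492431223 q [-0.34 -0.2   1.94  0.    1.4   1.41]
turn [ 0.   -0.06 -0.04]
```

View pics/scene11.png

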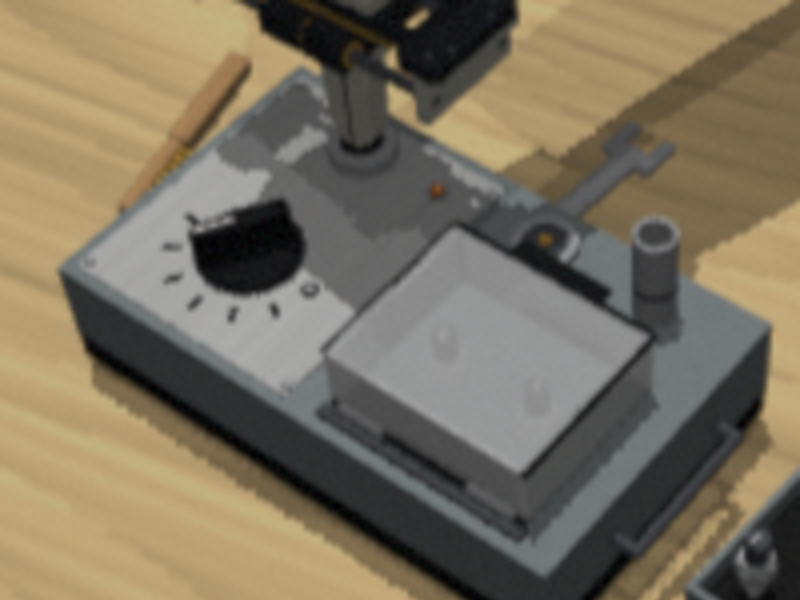

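The button has bottomed (tip at 100.7 mm, 38 N). I'll ease off slightly and hold it.

{"api": "play_rows", "payload": {
  "series": "0 0 0 -0.05 0 0 0; 0 0 0 -0.05 0 0 0; 0 0 0 -0.05 0 0 0; 0 0 0 -0.05 0 0 0; 0 0 0 -0.05 0 0 0; 0 0 0 -0.05 0 0 0; 0 0 0 -0.05 0 0 0; 0 0 0 -0.05 0 0 0; 0 0 0 -0.05 0 0 0; 0 0 0 -0.05 0 0 0"
}}

```text
time: 14.9
eef_pos: [0.4877, -0.1456, 0.1007]
tool_rot: [[0.983, -0.183, 0.001], [-0.183, -0.983, -0.0], [0.001, -0.0, -1.0]]
ft_force: [-16.9, 7.3, 33.6]
gripper_width: 0.0003
```

{"api": "play_rows", "payload": {
  "series": "0 0 0 -0.05 0 0 0; 0 0 0 -0.05 0 0 0; 0 0 0 -1 0 0 0; 0 0 0 -3 0 0 0; 0 0 0 -8 0 0 0; 0 -5 0 -12 0 0 0; 0 -10 6 -14 0 0 0; 0 -12 12 -14 0 0 0; 0 -12 14 -14 0 0 0; 0 -12 14 -14 0 0 0"
}}

```text
time: 16.15
eef_pos: [0.3429, -0.2629, 0.2388]
tool_rot: [[0.982, -0.187, 0.0], [-0.187, -0.982, -0.001], [0.0, 0.001, -1.0]]
ft_force: [-0.3, 0.6, -0.6]
gripper_width: 0.0004
```

```bash
python3 go.py;python3 snap.py 12 scene wrist top
```

```text
t 16.15 tester [-187.2 -231.6  238.8] F [-0.3  0.6 -0.6] w 0.0003827759028593455 q [-0.71 -0.44  1.9  -0.    1.68  1.05]
turn [ 0.03 -0.02 -0.24]
```

View pics/scene12.png

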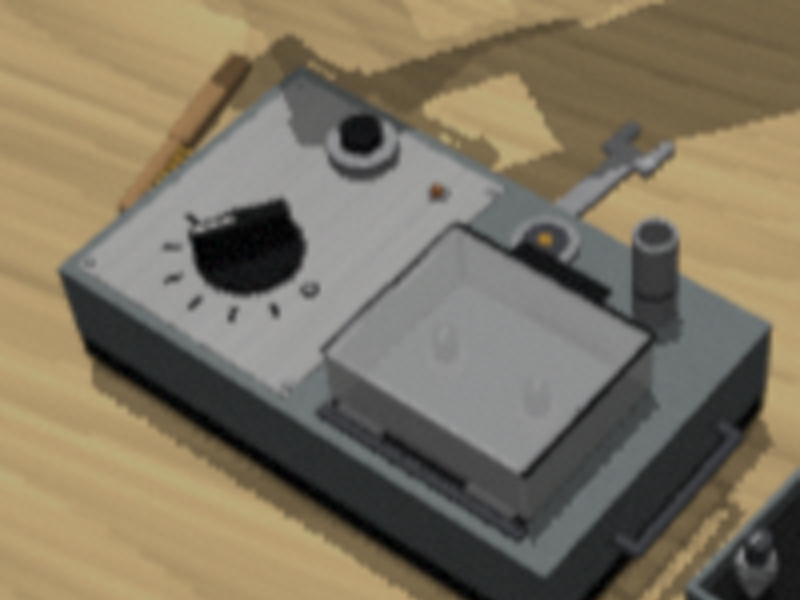

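View pics/wrist12.png

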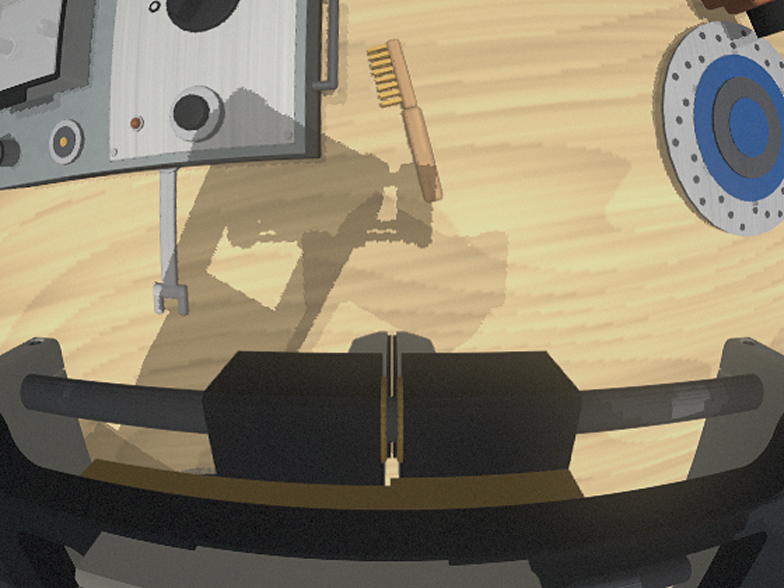

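View pics/top12.png

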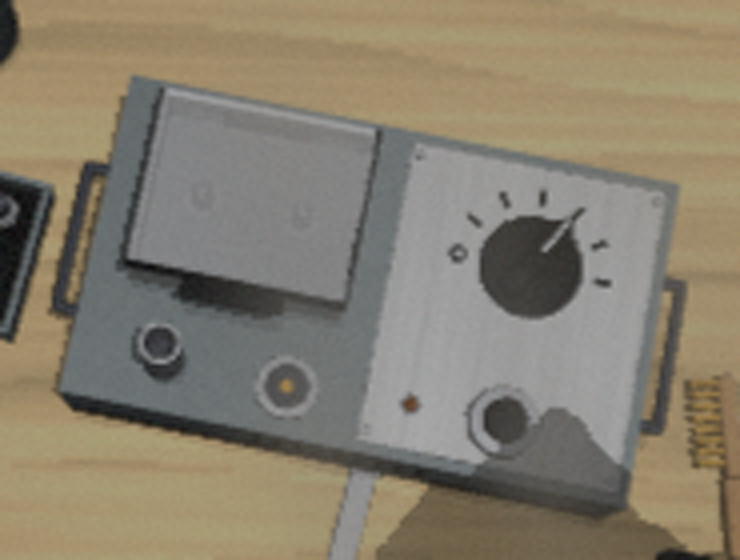

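The top view shows the pointer line at tick 4 (580, 212), the guard shut, the button up at (505, 420), and everything else in place. I'll let the arm settle, then hand in.

{"api": "play_rows", "payload": {
  "series": "0 0 0 0 0 0 0; 0 0 0 0 0 0 0; 0 0 0 0 0 0 0"
}}

```text
time: 16.68
eef_pos: [0.3441, -0.261, 0.238]
tool_rot: [[0.983, -0.183, -0.0], [-0.183, -0.983, 0.0], [-0.0, -0.0, -1.0]]
ft_force: [-0.1, -0.2, 0.5]
gripper_width: 0.0007
```

```bash
python3 -c "
from workcell import finish_job
print(finish_job())"
```

```text
the job is handed in; nothing more can be done
None
```

I did all three steps in order with the closed fingertip and handed the job in at about 16.7 s; it gave no verdict.

- **Guard:** I pulled it down from behind. The tip stopped at 131 mm, the height of the shut top, with about 16 N of reaction.
- **Selector:** it started at the second click. My first push left it balanced halfway between the third and fourth clicks. A second push put it in the fourth, where the pointer line measured -58.3° in the wrist view against -57.8° expected.
- **Button:** I pressed it down 6.3 mm by the tip height and held it there for over 1.5 s. The vertical force was 34–38 N, well above the 5 N it needs and close to the 40 N limit. The total with the sideways push was about 43 N at its highest. That came through the fingertip, and I assumed the limit applies to the arm and gripper body.

The last pictures show the guard shut, the pointer at tick 4, the button up, both plugs seated, and the nearby things in view where they were. The spray can and oil bottle were outside those views; the arm stayed well clear of them. The hand was away, with no contact force.

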